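Secure the berry ramekin in the delivery carrier

ROBOT

A 6-joint arm with a two-finger parallel gripper is mounted at the origin on the work surface. World frame = base frame: x ahead of the robot, y to its left, z up, the work surface at z = 0. Lengths are in m, angles in rad, forces in N, time in s.
With the tool pointing down it reaches from about 0.25 to 0.775 m from the base axis. Payload 8.9 kg.
Tool frame: the origin (TCP) lies at the very end of the fingers, on their centre line; the grasp point (between the pads) lies 19 mm behind it; x points along the fingers, y is the direction in which the jaws open and shut, and the axes are right-handed (so a half turn about x gives the same grasp; the last joint's range is limited). The gripper opens to 85 mm and grips with 20 to 120 N. Pads are 22 mm wide; open, the fingers measure 114 mm over their backs; the gripper's body (76 mm by 85 mm) begins 54 mm behind the grasp point. The pads swing forward as they close: fully open they stand 13 mm farther back than shut.
Start: joints at [1.154, 0.291, -0.153, 1.127, 0, 1.431], TCP at [0.144, 0.505, 0.231] pointing down, gripper open.
Joint ranges: [-2.52, 2.52], [-0.91, 1.74], [-1.3, 1.37], [-1.96, 2.02], [-1.52, 1.47], [-3.14, 3.14]. Speed limits (rad/s): [2.22, 2.22, 2.79, 3.14, 3.14, 3.14].

INTERFACE

Orientations are given as a 3x3 rotation matrix whose columns are the frame's x, y, z axes.
In Python, from plant import env gives the robot as it stands. The module is installed in compiled form; this text tells all that it offers.
- The arm moves only by the tool send_rows, never from a script. Its argument "moves" is a list of rows, each an object of numbers: "dx", "dy", "dz": the shift along the tool's x, y, z in m; "rx", "ry", "rz": the turn, a rotation vector about the tool's x, y, z in rad; "grip": the finger opening in m, from 0 to 0.0854. A call has exactly 8 rows; each row is the pose to reach, as a shift and turn from the pose commanded when the call began, along the tool's axes at that moment; what a row does not reach only later rows make up. A row lasts 1/12 s, in which the tool goes at most 41.7 mm and 7.16 degrees, less where a joint would pass 70% of its speed; a pose out of reach is approached as far as the arm can. A call with a gripper value outside its range is refused whole. The fingers move at their own pace and stop on an object; the grip force is fixed at half the most. Time passes only in rows, so rows that repeat a pose let the fingers close, or fill a call up. It gives the time, the measured TCP pose, the force and the opening at its end, in the units of the state.
- env.get_obs(): the state, without advancing time (a new reading comes with each control period).
- env.read_camera(name): name is "side" or "top" or "wrist"; returns the picture (480x640x3 uint8, blue, green, red); there is no depth.
- env.camera_model(name): a dict with "intrinsics" (3x3 intrinsics, pixels), "extrinsics" (4x4, takes a point from camera to world coordinates). Camera axes: x right, y up, looking along -z (the intrinsics and any distortion apply to the point x, -y, -z); pixel columns grow to the right and rows downward; lengths in m; the calibration is good to about 2 mm. A picture is of the moment at which its call begins: read the wrist's pose just before it. camera_model takes no time and is no camera call; for the wrist camera it gives the pose at the moment of the call.
- env.finish_job(): hands the job in, once; it reports no verdict.
The state is a dict: "time": time; "joints": joint angles; "dq": joint speeds; "joint_torque": joint torques, N m; "position": TCP position; "tool_rot": TCP orientation; "ft_force": force on the tool from outside, world axes, zero at the start; "torque": the same for the moment, N m; "gripper_width": opening from 0.0 (shut) to 1.0 (fully open).
Only numpy, scipy, OpenCV 4.12 (cv2) and the standard library are available. Lean on these libraries where they do the work, as an engineer would, in place of code of your own. Each camera call takes 0.05 s, during which the arm holds its last target. There are 200 camera calls.

TASK

Stand the ramekin with the red berries upright on the bed of the delivery carrier, between the blue V-shaped stop and the orange plate, and let go. Then roll the brass thumbwheel with a light fingertip, its top towards the stop, until the ramekin sits centred in the V of the stop and the orange sprung plate is pressed back about half of its travel, and take your hand away. Move the plate only by the thumbwheel, never by pushing it or its carriage, and leave the other two ramekins where they are.

Things in the scene. Friction and masses are not known exactly. Their poses are not given: they have to be found in the camera images.
- berry_ramekin: white ribbed ceramic ramekin filled with red berries; upright cylinder 62 mm in diameter, 46 mm high (berries to 51 mm), about 0.17 kg, loose on the counter. Origin: centre of the underside, z up. The other two ramekins are of the same size.
- chocolate_ramekin: the same ramekin with a flat dark brown filling; leave it alone. Origin: centre of the underside.
- custard_ramekin: the same ramekin with a flat yellow filling; leave it alone. Origin: centre of the underside.
- carrier: delivery carrier fixed to the counter: aluminium base 150 mm (its x) by 300 mm (its y), flat bed 18 mm high. Origin: centre of underside, z up, turned up to 0.25 rad. All on its x = 0, from -y to +y: blue V stop (26 mm above the bed), place for the ramekin, orange plate, dark carriage (64 mm wide, front at y = +37 mm at start), grey housing (80 by 72 mm, centre y = +110 mm, top 55 mm high).
- seat (a point): point on the bed (18 mm above the counter) where the centre of the ramekin's underside is when it rests centred against both arms of the blue V stop. On the carrier's x = 0, 30 to 40 mm to -y of the carrier's origin; axes as the carrier's. A seated ramekin has 14 to 24 mm of play to the plate at the start. Sliding the ramekin takes 1 to 2.5 N.
- wheel_slot (a point): centre of the wheel slot in the flat top of the grey housing (55 mm above the counter, carrier x = 0, y = +110 mm). The brass wheel (radius 28 mm, 14 mm wide, axle along the carrier's x) stands out here; its top is 5 to 13 mm above this point, different each time: find it by touch. Wheel and carriage share a sprung frame: it yields from 2 N, 0.25 mm per N, to a hard bottom at 2 mm (10 N).
- thumbwheel (a joint): angle of the wheel, rad, 0 at start, grows as its top rolls towards the stop (carrier -y), to 4.6. Stiff (0.07 N m), stays where left. Roll it with shut flat-ended fingers pointing down: press on its top with about 7 N (with less they slip, over 15 N damages the axle), drag along carrier -y from 11 mm before the slot centre to 11 mm past it, lift, go back, repeat.
- carriage (a joint): advance of the dark carriage towards the stop, m, 0 at the start; driven only by the thumbwheel, 12 mm per rad.
- pusher_plate (a joint): how far the orange sprung plate (60 mm wide, 6 mm thick, its face at carrier y = +15 mm and its top 28 to 36 mm above the bed at the start) is pressed back towards the carriage, m: 0 is free, 0.016 fully pressed (gap 16 mm when free). Spring 0.35 N per mm. Pressed back some mm it carries the ramekin along, and goes farther once the ramekin is at the stop.
Mind the look-alikes: they are no part of the job. What is shaped like the berry_ramekin but green is not meant.

How it is judged:
By the outcome, as a careful person would: the job done as asked, in the order asked, and still so for the second after the job is handed in, with the robot touching nothing.
It also fails if it takes over 62 s, if anything falls off the work surface, if the arm or the gripper's body presses on something with over 40 N, if the wrist force passes 120 N, or if a joint passes its speed limit or range.

## Working session

There is one attempt and no reset: what is moved stays moved. The work goes in short steps, Python scripts to look and compute and a tool call to move; the robot and the scene stay as the last step left them, time stands still between calls to the robot, and variables do not carry over. Pictures are saved under pics/ and viewed, about 8 in all and at most 12, crops included, and the job is handed in when it is done.

Besides the shell and the picture viewer there is one more tool, called after "Emit:" as name([rows], argument=value, ...), one row to a line, values as JSON. send_rows: Moves the arm, as the interface text tells. Its arguments: {"type":"object","properties":{"moves":{"type":"array","items":{"type":"object","properties":{"dx":{"type":"number"},"dy":{"type":"number"},"dz":{"type":"number"},"rx":{"type":"number"},"ry":{"type":"number"},"rz":{"type":"number"},"grip":{"type":"number"}}}}},"required":["moves"]}

```bash
mkdir -p pics; cat > h.py <<'E'
import numpy as np, cv2
from plant import env
def ray(name,px,cm=None):
    m=cm or env.camera_model(name); K=np.array(m["intrinsics"]);E=np.array(m["extrinsics"])
    u,v=px; d=np.linalg.inv(K)@[u,v,1]; d=E[:3,:3]@[d[0],-d[1],-d[2]]
    return E[:3,3],d
def onz(name,px,z,cm=None):
    o,d=ray(name,px,cm); return o+d*(z-o[2])/d[2]
def proj(name,p,cm=None):
    m=cm or env.camera_model(name); K=np.array(m["intrinsics"]);E=np.array(m["extrinsics"])
    c=E[:3,:3].T@(np.array(p)-E[:3,3]); q=K@[c[0],-c[1],-c[2]]; return q[:2]/q[2]
def st():
    o=env.get_obs(); print("t",round(o["time"],2),"p",np.round(o["position"],4),"F",np.round(o["ft_force"],1),"w",np.round(o["gripper_width"],3)); return o
E
python3 - <<'E'
from h import *
o=st();print(np.round(o["tool_rot"],3))
for n in("top","side"):
    im=env.read_camera(n);cv2.imwrite(f"pics/{n}0.png",im);m=env.camera_model(n);print(m.keys(),np.round(m["extrinsics"],3).tolist(),np.round(m["intrinsics"],1).tolist())
E
```

```text
t 0.0 p [0.1438 0.5045 0.2307] F [-0.5 -0.2 -0.2] w 0.998
[[-0.001  0.274  0.962]
 [-0.001  0.962 -0.274]
 [-1.    -0.001 -0.   ]]
dict_keys(['intrinsics', 'extrinsics']) [[-0.019, 0.99, -0.143, 0.318], [-1.0, -0.018, 0.003, -0.072], [0.001, 0.143, 0.99, 1.226], [0.0, 0.0, 0.0, 1.0]] [[516.4, 0.0, 322.5], [0.0, 516.4, 237.5], [0.0, 0.0, 1.0]]
dict_keys(['intrinsics', 'extrinsics']) [[0.871, 0.387, -0.302, 0.239], [-0.491, 0.688, -0.535, -0.522], [0.001, 0.614, 0.789, 0.689], [0.0, 0.0, 0.0, 1.0]] [[456.4, 0.0, 323.6], [0.0, 456.4, 238.5], [0.0, 0.0, 1.0]]
```

View pics/top0.png

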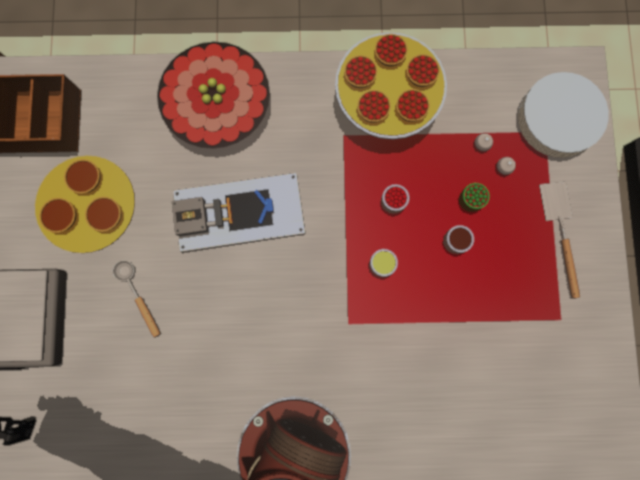

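View pics/side0.png

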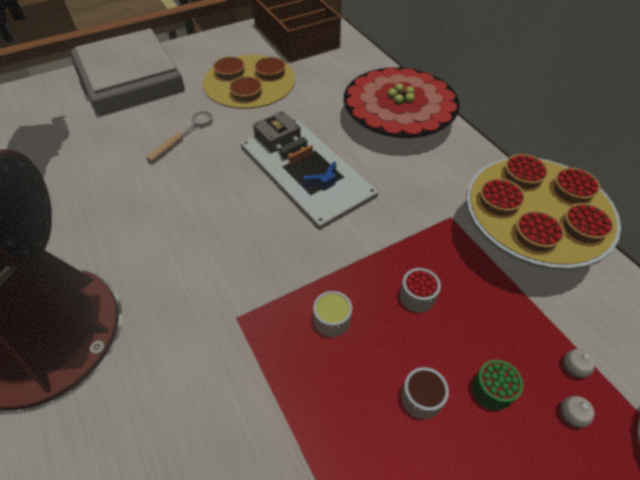

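The top view shows the berry ramekin at (396,199) and the carrier centred near (240,213), with the V at (265,205) and the wheel at (188,214). The side view shows the berries at (420,283). The green ramekin at (476,196) is a decoy.

```bash
python3 - <<'E'
from h import *
im=cv2.imread("pics/top0.png");hsv=cv2.cvtColor(im,cv2.COLOR_BGR2HSV)
# bluish-white base
roi=np.zeros(im.shape[:2],np.uint8);roi[165:260,160:315]=1
print(hsv[240,200],hsv[185,220],hsv[240,320],hsv[215,290])
b=im[...,0].astype(int)-im[...,2]
m=((b>3)&(roi>0)&(hsv[...,2]>110)).astype(np.uint8)
blue=((hsv[...,0]>100)&(hsv[...,0]<125)&(hsv[...,1]>120)&(roi>0)).astype(np.uint8)
m=cv2.morphologyEx(m,cv2.MORPH_OPEN,np.ones((3,3)))
c=max(cv2.findContours(m,cv2.RETR_EXTERNAL,cv2.CHAIN_APPROX_NONE)[0],key=cv2.contourArea)
h=cv2.convexHull(c);bx=cv2.boxPoints(cv2.minAreaRect(h));print(bx)
P=np.array([onz("top",p,0.018)[:2] for p in bx]);print(P.round(4),P.mean(0).round(4))
for i in range(4):
    d=P[(i+1)%4]-P[i];print(np.linalg.norm(d).round(4),np.arctan2(d[1],d[0]).round(3))
ys,xs=np.nonzero(blue);print("blue",onz("top",(xs.mean(),ys.mean()),.044).round(4),len(xs))
def red(n,x0,x1,y0,y1):
    im=cv2.imread(f"pics/{n}0.png");h=cv2.cvtColor(im,cv2.COLOR_BGR2HSV)
    w=(h[...,1]<90)&(h[...,2]>100); k=np.zeros_like(w);k[y0:y1,x0:x1]=1
    c=max(cv2.findContours((w&k).astype(np.uint8),cv2.RETR_EXTERNAL,cv2.CHAIN_APPROX_NONE)[0],key=cv2.contourArea)
    return c
c=red("top",375,418,178,222);e=cv2.fitEllipse(cv2.convexHull(c));print(e,onz("top",e[0],.046).round(4))
c=red("side",393,448,262,318);hh=cv2.convexHull(c);x,y,w,h=cv2.boundingRect(hh);print(x,y,w,h)
# berries centroid in side on z=.048
im=cv2.imread("pics/side0.png")
for n,bb in(("top",(375,418,178,222)),("side",(393,448,262,318))):
    im=cv2.imread(f"pics/{n}0.png");x0,x1,y0,y1=bb
    cc=red(n,*bb);mask=np.zeros(im.shape[:2],np.uint8);cv2.drawContours(mask,[cv2.convexHull(cc)],-1,1,-1)
    hs=cv2.cvtColor(im,cv2.COLOR_BGR2HSV);r=((hs[...,1]>140)&(mask>0)).astype(np.uint8);ys,xs=np.nonzero(cv2.erode(mask,np.ones((5,5)))*r)
    print(n,xs.mean(),ys.mean(),onz(n,(xs.mean(),ys.mean()),.048).round(4))
E
```

```text
[116  10 181] [114   7 177] [ 14  40 161] [115  17 185]
[[175.00948 191.33644]
 [294.66287 173.55013]
 [303.28088 231.52583]
 [183.62747 249.31215]]
[[ 0.6106  0.2749]
 [ 0.6491 -0.0118]
 [ 0.5076 -0.0306]
 [ 0.4704  0.2515]] [0.5594 0.121 ]
0.2893 -1.437
0.1427 -3.009
0.2846 1.702
0.1421 0.165
blue [0.5664 0.0585 0.044 ] 164
((395.2190246582031, 197.47674560546875), (26.369522094726562, 26.90631103515625), 131.7698516845703) [ 0.5796 -0.2472  0.046 ]
402 268 39 32
top 395.4984802431611 197.06990881458967 [ 0.5802 -0.2476  0.048 ]
side 421.3492063492063 283.26102292768957 [ 0.5791 -0.2484  0.048 ]
```

Emit:
send_rows([
  {"dx": 0.1,"dy": -0.604,"dz": 0.6255,"rx": 1.159,"grip": 0.085},
  {"dx": 0.1,"dy": -0.604,"dz": 0.6255,"rx": 1.159,"grip": 0.085},
  {"dx": 0.1,"dy": -0.604,"dz": 0.6255,"rx": 1.159,"grip": 0.085},
  {"dx": 0.1,"dy": -0.604,"dz": 0.6255,"rx": 1.159,"grip": 0.085},
  {"dx": 0.1,"dy": -0.604,"dz": 0.6255,"rx": 1.159,"grip": 0.085},
  {"dx": 0.1,"dy": -0.604,"dz": 0.6255,"rx": 1.159,"grip": 0.085},
  {"dx": 0.1,"dy": -0.604,"dz": 0.6255,"rx": 1.159,"grip": 0.085},
  {"dx": 0.1,"dy": -0.604,"dz": 0.6255,"rx": 1.159,"grip": 0.085},
])

```text
schema error: expected keys dx, dy, dz, rx, ry, rz, grip
```

Emit:
send_rows([
  {"dx": 0.1,"dy": -0.604,"dz": 0.6255,"rx": 1.159,"ry": 0,"rz": 0,"grip": 0.085},
  {"dx": 0.1,"dy": -0.604,"dz": 0.6255,"rx": 1.159,"ry": 0,"rz": 0,"grip": 0.085},
  {"dx": 0.1,"dy": -0.604,"dz": 0.6255,"rx": 1.159,"ry": 0,"rz": 0,"grip": 0.085},
  {"dx": 0.1,"dy": -0.604,"dz": 0.6255,"rx": 1.159,"ry": 0,"rz": 0,"grip": 0.085},
  {"dx": 0.1,"dy": -0.604,"dz": 0.6255,"rx": 1.159,"ry": 0,"rz": 0,"grip": 0.085},
  {"dx": 0.1,"dy": -0.604,"dz": 0.6255,"rx": 1.159,"ry": 0,"rz": 0,"grip": 0.085},
  {"dx": 0.1,"dy": -0.604,"dz": 0.6255,"rx": 1.159,"ry": 0,"rz": 0,"grip": 0.085},
  {"dx": 0.1,"dy": -0.604,"dz": 0.6255,"rx": 1.159,"ry": 0,"rz": 0,"grip": 0.085},
])

```text
time: 0.77
position: [0.3102, 0.2165, 0.193]
tool_rot: [[0.0, 0.959, 0.283], [0.0, 0.283, -0.959], [-1.0, 0.0, -0.0]]
ft_force: [1.8, 1.5, -0.1]
gripper_width: 0.995
```

Emit:
send_rows([
  {"dx": 0.063,"dy": 0.1275,"dz": 0.522,"rx": 0.15,"ry": 0,"rz": 0,"grip": 0.085},
  {"dx": 0.063,"dy": 0.1275,"dz": 0.522,"rx": 0.15,"ry": 0,"rz": 0,"grip": 0.085},
  {"dx": 0.063,"dy": 0.1275,"dz": 0.522,"rx": 0.15,"ry": 0,"rz": 0,"grip": 0.085},
  {"dx": 0.063,"dy": 0.1275,"dz": 0.522,"rx": 0.15,"ry": 0,"rz": 0,"grip": 0.085},
  {"dx": 0.063,"dy": 0.1275,"dz": 0.522,"rx": 0.15,"ry": 0,"rz": 0,"grip": 0.085},
  {"dx": 0.063,"dy": 0.1275,"dz": 0.522,"rx": 0.15,"ry": 0,"rz": 0,"grip": 0.085},
  {"dx": 0.063,"dy": 0.1275,"dz": 0.522,"rx": 0.15,"ry": 0,"rz": 0,"grip": 0.085},
  {"dx": 0.063,"dy": 0.1275,"dz": 0.522,"rx": 0.15,"ry": 0,"rz": 0,"grip": 0.085},
])

```text
time: 1.43
position: [0.4785, -0.069, 0.1539]
tool_rot: [[-0.0, 0.99, 0.142], [0.0, 0.142, -0.99], [-1.0, -0.0, -0.0]]
ft_force: [1.0, 0.9, 0.9]
gripper_width: 0.998
```

Emit:
send_rows([
  {"dx": 0.03,"dy": 0.0747,"dz": 0.1916,"rx": 0,"ry": 0,"rz": 0,"grip": 0.085},
  {"dx": 0.03,"dy": 0.0747,"dz": 0.1916,"rx": 0,"ry": 0,"rz": 0,"grip": 0.085},
  {"dx": 0.03,"dy": 0.0747,"dz": 0.1916,"rx": 0,"ry": 0,"rz": 0,"grip": 0.085},
  {"dx": 0.03,"dy": 0.0747,"dz": 0.1916,"rx": 0,"ry": 0,"rz": 0,"grip": 0.085},
  {"dx": 0.03,"dy": 0.0747,"dz": 0.1916,"rx": 0,"ry": 0,"rz": 0,"grip": 0.085},
  {"dx": 0.03,"dy": 0.0747,"dz": 0.1916,"rx": 0,"ry": 0,"rz": 0,"grip": 0.085},
  {"dx": 0.03,"dy": 0.0747,"dz": 0.1916,"rx": 0,"ry": 0,"rz": 0,"grip": 0.085},
  {"dx": 0.03,"dy": 0.0747,"dz": 0.1916,"rx": 0,"ry": 0,"rz": 0,"grip": 0.085},
])

```text
time: 2.1
position: [0.5786, -0.2454, 0.1237]
tool_rot: [[-0.002, 0.99, 0.142], [0.001, 0.142, -0.99], [-1.0, -0.001, -0.001]]
ft_force: [0.7, 0.1, 0.2]
gripper_width: 0.993
```

```bash
python3 - <<'E'
from h import *
o=st();m=env.camera_model("wrist");im=env.read_camera("wrist");cv2.imwrite("pics/w1.png",im)
print(np.round(m["extrinsics"],3).tolist(),np.round(m["intrinsics"],1).tolist())
print(proj("wrist",[.5797,-.2478,.048],m))
E
```

```text
t 2.1 p [ 0.5786 -0.2454  0.1237] F [0.7 0.1 0.2] w 0.993
[[0.99, -0.137, -0.04, 0.569], [0.143, 0.948, 0.283, -0.173], [-0.001, -0.286, 0.958, 0.267], [0.0, 0.0, 0.0, 1.0]] [[339.6, 0.0, 325.9], [0.0, 339.6, 245.4], [0.0, 0.0, 1.0]]
[326.00860402 260.2791638 ]
```

View pics/w1.png

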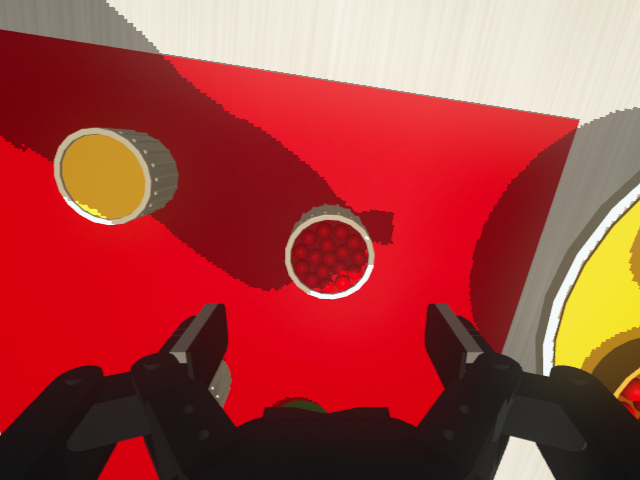

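The rim centre is at (330,256) in the wrist view, within 3 mm of the prediction. I'll descend and grasp.

Emit:
send_rows([
  {"dx": 0.03,"dy": 0.0015,"dz": -0.001,"rx": 0,"ry": 0,"rz": 0,"grip": 0.085},
  {"dx": 0.06,"dy": 0.0015,"dz": -0.001,"rx": 0,"ry": 0,"rz": 0,"grip": 0.085},
  {"dx": 0.09,"dy": 0.0015,"dz": -0.001,"rx": 0,"ry": 0,"rz": 0,"grip": 0.085},
  {"dx": 0.112,"dy": 0.0015,"dz": -0.001,"rx": 0,"ry": 0,"rz": 0,"grip": 0.085},
  {"dx": 0.112,"dy": 0.0015,"dz": -0.001,"rx": 0,"ry": 0,"rz": 0,"grip": 0.085},
  {"dx": 0.112,"dy": 0.0015,"dz": -0.001,"rx": 0,"ry": 0,"rz": 0,"grip": 0.055},
  {"dx": 0.112,"dy": 0.0015,"dz": -0.001,"rx": 0,"ry": 0,"rz": 0,"grip": 0.055},
  {"dx": 0.112,"dy": 0.0015,"dz": -0.001,"rx": 0,"ry": 0,"rz": 0,"grip": 0.055},
])

```text
time: 2.82
position: [0.5821, -0.2449, 0.0151]
tool_rot: [[0.003, 0.99, 0.143], [-0.002, 0.143, -0.99], [-1.0, 0.003, 0.002]]
ft_force: [-0.5, 0.5, -1.5]
gripper_width: 0.71
```

Emit:
send_rows([
  {"dx": 0,"dy": 0,"dz": 0,"rx": 0,"ry": 0,"rz": 0,"grip": 0.05},
  {"dx": 0,"dy": 0,"dz": 0,"rx": 0,"ry": 0,"rz": 0,"grip": 0.05},
  {"dx": 0,"dy": 0,"dz": 0,"rx": 0,"ry": 0,"rz": 0,"grip": 0.05},
  {"dx": 0,"dy": 0,"dz": 0,"rx": 0,"ry": 0,"rz": 0,"grip": 0.05},
  {"dx": -0.02,"dy": 0,"dz": 0,"rx": 0,"ry": 0,"rz": 0,"grip": 0.05},
  {"dx": -0.05,"dy": 0,"dz": 0,"rx": 0,"ry": 0,"rz": 0,"grip": 0.05},
  {"dx": -0.08,"dy": 0,"dz": 0,"rx": 0,"ry": 0,"rz": 0,"grip": 0.05},
  {"dx": -0.1,"dy": 0,"dz": 0,"rx": 0,"ry": 0,"rz": 0,"grip": 0.05},
])

```text
time: 3.48
position: [0.5818, -0.2452, 0.1165]
tool_rot: [[0.004, 0.99, 0.143], [-0.002, 0.143, -0.99], [-1.0, 0.003, 0.003]]
ft_force: [1.0, -0.4, -0.8]
gripper_width: 0.709
```

Emit:
send_rows([
  {"dx": -0.01,"dy": 0.002,"dz": -0.02,"rx": 0,"ry": 0,"rz": 0,"grip": 0.05},
  {"dx": -0.02,"dy": 0.005,"dz": -0.06,"rx": 0,"ry": 0,"rz": 0,"grip": 0.05},
  {"dx": -0.03,"dy": 0.008,"dz": -0.1,"rx": 0,"ry": 0,"rz": 0,"grip": 0.05},
  {"dx": -0.04,"dy": 0.011,"dz": -0.14,"rx": 0,"ry": 0,"rz": 0,"grip": 0.05},
  {"dx": -0.053,"dy": 0.015,"dz": -0.18,"rx": 0,"ry": 0,"rz": 0,"grip": 0.05},
  {"dx": -0.053,"dy": 0.018,"dz": -0.22,"rx": 0,"ry": 0,"rz": 0,"grip": 0.05},
  {"dx": -0.053,"dy": 0.021,"dz": -0.25,"rx": 0,"ry": 0,"rz": 0,"grip": 0.05},
  {"dx": -0.053,"dy": 0.021,"dz": -0.265,"rx": 0,"ry": 0,"rz": 0,"grip": 0.05},
])

```text
time: 4.15
position: [0.5637, 0.0243, 0.1671]
tool_rot: [[0.002, 0.989, 0.145], [0.001, 0.145, -0.989], [-1.0, 0.002, -0.0]]
ft_force: [-0.4, -0.1, -1.9]
gripper_width: 0.717
```

```bash
python3 - <<'E'
from h import *
o=st();m=env.camera_model("wrist");im=env.read_camera("wrist");cv2.imwrite("pics/w2.png",im)
import pickle;pickle.dump(m,open("w2.pkl","wb"));st()
E
```

```text
t 4.15 p [0.5637 0.0243 0.1671] F [-0.4 -0.1 -1.9] w 0.717
t 4.2 p [0.5632 0.0254 0.167 ] F [-0.1  2.1 -1.9] w 0.702
```

View pics/w2.png

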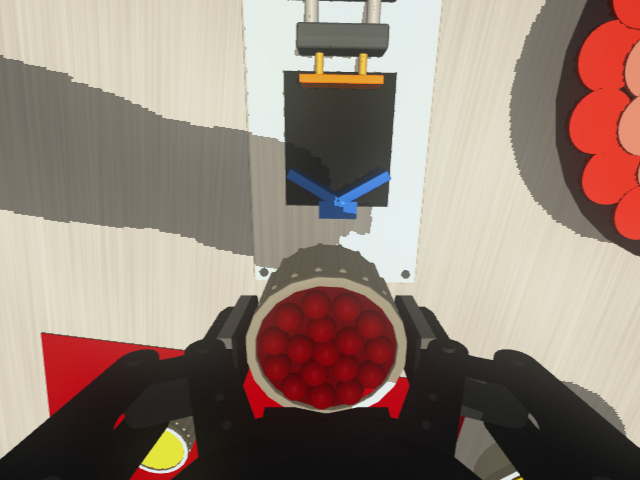

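The wrist view shows the V with its tips at (290,173) and (388,175) and its apex at (339,202). The plate top runs from (300,79) to (383,79). The ramekin hangs upright between the fingers.

```bash
python3 - <<'E'
from h import *
import pickle;m=pickle.load(open("w2.pkl","rb"));im=cv2.imread("pics/w2.png");h=cv2.cvtColor(im,cv2.COLOR_BGR2HSV)
org=((h[...,0]>8)&(h[...,0]<20)&(h[...,1]>180)&(h[...,2]>120)).astype(np.uint8);org[:60]=0;org[100:]=0;org[:,:280]=0;org[:,400:]=0
blue=((h[...,0]>100)&(h[...,0]<125)&(h[...,1]>150)).astype(np.uint8);blue[:160]=0;blue[225:]=0
ys,xs=np.nonzero(org[73:]);print("orange",xs.min(),xs.max(),ys.min()+73,ys.max()+73)
ys,xs=np.nonzero(blue);print("blue",xs.min(),xs.max(),ys.min(),ys.max())
yaw=.137;c=np.array([.5594,.121]);R=np.array([[np.cos(yaw),np.sin(yaw)],[-np.sin(yaw),np.cos(yaw)]])
def car(px,z): return (R@(onz("wrist",px,z,m)[:2]-c)).round(4)
for n,px,z in[("Vl",(290,172),.044),("Vr",(388,174),.044),("apex",(339,199),.044),("pl",(300,75),.05),("pr",(383,75),.05),("pface l",(300,82),.05),("pface r",(383,82),.05),("hl",(264,272),.018),("hr",(405,274),.018),("carr l",(299,24),.05),("carr r",(388,28),.05)]: print(n,car(px,z))
# base edges
for y in(110,270):
    r=(h[y,:,1]<40)&(h[y,:,2]>150)
for row in (20,60,100,240): print(row,[ (int(x),h[row,x].tolist()) for x in (242,246,250,254,258)] if row==240 else "")
def edge(a,b,z=.018):
    A=onz("wrist",a,z,m);B=onz("wrist",b,z,m);d=A-B;print("edge yaw",np.arctan2(-d[0],d[1]),R@(A[:2]-c),R@(B[:2]-c))
edge((244,20),(255,280));edge((441,20),(413,280))
E
```

```text
orange 299 383 73 83
blue 287 389 170 217
Vl [-0.0359 -0.044 ]
Vr [ 0.0395 -0.0448]
apex [ 0.0021 -0.0644]
pl [-0.027   0.0227]
pr [0.0307 0.0233]
pface l [-0.027   0.0183]
pface r [0.031  0.0188]
hl [-0.0643 -0.1364]
hr [ 0.0655 -0.1373]
carr l [-0.0273  0.0537]
carr r [0.0325 0.0519]
20 
60 
100 
240 [(242, [22, 31, 125]), (246, [21, 33, 125]), (250, [21, 32, 127]), (254, [20, 36, 149]), (258, [20, 36, 157])]
edge yaw 0.12570167157241768 [-0.0706354   0.06530567] [-0.07300463 -0.14438263]
edge yaw 0.11981815625309669 [0.0770152  0.06679676] [ 0.0734071  -0.14317764]
```

Emit:
send_rows([
  {"dx": 0.005,"dy": 0.003,"dz": -0.018,"rx": 0.012,"ry": 0,"rz": 0,"grip": 0.05},
  {"dx": 0.015,"dy": 0.006,"dz": -0.036,"rx": 0.012,"ry": 0,"rz": 0,"grip": 0.05},
  {"dx": 0.03,"dy": 0.009,"dz": -0.054,"rx": 0.012,"ry": 0,"rz": 0,"grip": 0.05},
  {"dx": 0.045,"dy": 0.0113,"dz": -0.068,"rx": 0.012,"ry": 0,"rz": 0,"grip": 0.05},
  {"dx": 0.055,"dy": 0.0113,"dz": -0.072,"rx": 0.012,"ry": 0,"rz": 0,"grip": 0.05},
  {"dx": 0.055,"dy": 0.0113,"dz": -0.072,"rx": 0.012,"ry": 0,"rz": 0,"grip": 0.05},
  {"dx": 0.055,"dy": 0.0113,"dz": -0.072,"rx": 0.012,"ry": 0,"rz": 0,"grip": 0.05},
  {"dx": 0.055,"dy": 0.0113,"dz": -0.072,"rx": 0.012,"ry": 0,"rz": 0,"grip": 0.05},
])

```text
time: 4.87
position: [0.5653, 0.0926, 0.1115]
tool_rot: [[0.001, 0.992, 0.13], [-0.0, 0.13, -0.992], [-1.0, 0.001, 0.001]]
ft_force: [0.6, 0.4, -1.9]
gripper_width: 0.707
```

Emit:
send_rows([
  {"dx": 0.015,"dy": -0.0005,"dz": -0.006,"rx": 0,"ry": 0,"rz": 0,"grip": 0.05},
  {"dx": 0.03,"dy": -0.0005,"dz": -0.006,"rx": 0,"ry": 0,"rz": 0,"grip": 0.05},
  {"dx": 0.045,"dy": -0.0005,"dz": -0.006,"rx": 0,"ry": 0,"rz": 0,"grip": 0.05},
  {"dx": 0.058,"dy": -0.0005,"dz": -0.006,"rx": 0,"ry": 0,"rz": 0,"grip": 0.05},
  {"dx": 0.067,"dy": -0.0005,"dz": -0.006,"rx": 0,"ry": 0,"rz": 0,"grip": 0.05},
  {"dx": 0.072,"dy": -0.0005,"dz": -0.006,"rx": 0,"ry": 0,"rz": 0,"grip": 0.05},
  {"dx": 0.075,"dy": -0.0005,"dz": -0.006,"rx": 0,"ry": 0,"rz": 0,"grip": 0.05},
  {"dx": 0.075,"dy": -0.0005,"dz": -0.006,"rx": 0,"ry": 0,"rz": 0,"grip": 0.05},
])

```text
time: 5.53
position: [0.5635, 0.099, 0.0355]
tool_rot: [[0.0, 0.991, 0.13], [-0.0, 0.13, -0.991], [-1.0, 0.0, 0.0]]
ft_force: [0.1, -0.2, -1.3]
gripper_width: 0.71
```

Emit:
send_rows([
  {"dx": 0.0005,"dy": 0,"dz": 0,"rx": 0,"ry": 0,"rz": 0,"grip": 0.05},
  {"dx": 0.001,"dy": 0,"dz": 0,"rx": 0,"ry": 0,"rz": 0,"grip": 0.05},
  {"dx": 0.0015,"dy": 0,"dz": 0,"rx": 0,"ry": 0,"rz": 0,"grip": 0.05},
  {"dx": 0.002,"dy": 0,"dz": 0,"rx": 0,"ry": 0,"rz": 0,"grip": 0.05},
  {"dx": 0.0025,"dy": 0,"dz": 0,"rx": 0,"ry": 0,"rz": 0,"grip": 0.05},
  {"dx": 0.0025,"dy": 0,"dz": 0,"rx": 0,"ry": 0,"rz": 0,"grip": 0.05},
  {"dx": 0.0025,"dy": 0,"dz": 0,"rx": 0,"ry": 0,"rz": 0,"grip": 0.05},
  {"dx": 0.0025,"dy": 0,"dz": 0,"rx": 0,"ry": 0,"rz": 0,"grip": 0.05},
])

```text
time: 6.2
position: [0.5634, 0.0994, 0.033]
tool_rot: [[0.0, 0.991, 0.131], [0.0, 0.131, -0.991], [-1.0, 0.0, -0.0]]
ft_force: [-0.1, 0.0, -0.1]
gripper_width: 0.703
```

Emit:
send_rows([
  {"dx": 0.0005,"dy": 0,"dz": 0,"rx": 0,"ry": 0,"rz": 0,"grip": 0.05},
  {"dx": 0.0005,"dy": 0,"dz": 0,"rx": 0,"ry": 0,"rz": 0,"grip": 0.05},
  {"dx": 0.0005,"dy": 0,"dz": 0,"rx": 0,"ry": 0,"rz": 0,"grip": 0.085},
  {"dx": 0.0005,"dy": 0,"dz": 0,"rx": 0,"ry": 0,"rz": 0,"grip": 0.085},
  {"dx": 0.0005,"dy": 0,"dz": 0,"rx": 0,"ry": 0,"rz": 0,"grip": 0.085},
  {"dx": 0.0005,"dy": 0,"dz": 0,"rx": 0,"ry": 0,"rz": 0,"grip": 0.085},
  {"dx": 0.0005,"dy": 0,"dz": 0,"rx": 0,"ry": 0,"rz": 0,"grip": 0.085},
  {"dx": 0.0005,"dy": 0,"dz": 0,"rx": 0,"ry": 0,"rz": 0,"grip": 0.085},
])

```text
time: 6.87
position: [0.5633, 0.0993, 0.0324]
tool_rot: [[-0.0, 0.991, 0.131], [-0.0, 0.131, -0.991], [-1.0, -0.0, -0.0]]
ft_force: [0.2, 0.1, 0.5]
gripper_width: 0.994
```

Emit:
send_rows([
  {"dx": -0.01,"dy": 0,"dz": 0,"rx": 0,"ry": 0,"rz": 0,"grip": 0.085},
  {"dx": -0.03,"dy": 0,"dz": 0,"rx": 0,"ry": 0,"rz": 0,"grip": 0.085},
  {"dx": -0.06,"dy": 0,"dz": 0,"rx": 0,"ry": 0,"rz": 0,"grip": 0.085},
  {"dx": -0.09,"dy": 0,"dz": 0,"rx": 0,"ry": 0,"rz": 0,"grip": 0},
  {"dx": -0.12,"dy": 0,"dz": 0.02,"rx": 0,"ry": 0,"rz": 0,"grip": 0},
  {"dx": -0.13,"dy": 0,"dz": 0.03,"rx": 0,"ry": 0,"rz": 0,"grip": 0},
  {"dx": -0.13,"dy": 0,"dz": 0.03,"rx": 0,"ry": 0,"rz": 0,"grip": 0},
  {"dx": -0.13,"dy": 0,"dz": 0.03,"rx": 0,"ry": 0,"rz": 0,"grip": 0},
])

```text
time: 7.53
position: [0.5675, 0.0692, 0.1628]
tool_rot: [[0.001, 0.992, 0.129], [0.0, 0.129, -0.992], [-1.0, 0.001, -0.0]]
ft_force: [-0.5, 0.1, -0.5]
gripper_width: 0.297
```

```bash
python3 - <<'E'
from h import *
import pickle
o=st();m=env.camera_model("wrist");im=env.read_camera("wrist");cv2.imwrite("pics/w3.png",im)
pickle.dump(m,open("w3.pkl","wb"));st()
E
```

```text
t 7.53 p [0.5675 0.0692 0.1628] F [-0.5  0.1 -0.5] w 0.297
t 7.58 p [0.5667 0.0697 0.1618] F [ 0.4 -1.   0.2] w 0.2
```

View pics/w3.png

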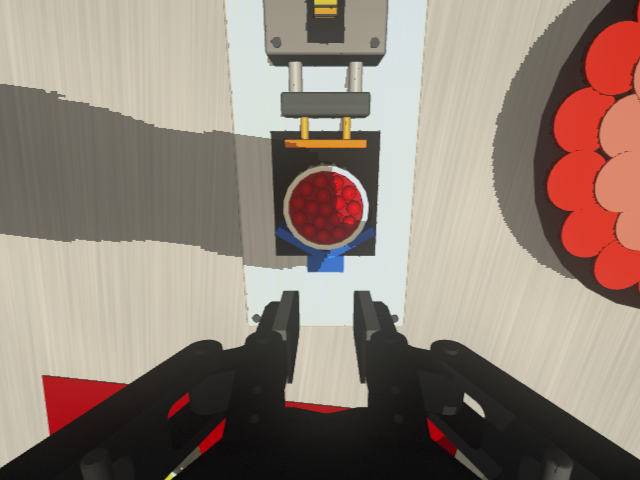

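The ramekin stands upright at (326,208), between the V (tips at 277 and 374) and the plate at (325,143). The wheel and housing are at the top edge, with the wheel at x≈326.

```bash
python3 - <<'E'
from h import *
import pickle;m=pickle.load(open("w3.pkl","rb"))
yaw=.132;c=np.array([.5605,.1242]);R=np.array([[np.cos(yaw),np.sin(yaw)],[-np.sin(yaw),np.cos(yaw)]])
for n,px,z in[("hous l",(265,52),.055),("hous r",(387,52),.055),("scr l",(277,42),.055),("scr r",(375,42),.055),("slot front",(326,42),.055),("pl face",(285,147),.05),("pr face",(366,147),.05),("ram rim",(326,207),.064),("hl",(257,318),.018),("hr",(394,318),.018),("Vl",(277,229),.044),("Vr",(374,229),.044),("wheel",(326,5),.064)]:
    w=onz("wrist",px,z,m);print(n,w.round(4),(R@(w[:2]-c)).round(4))
print("slot world",c+R.T@[0,.110], "start",c+R.T@[0,.121])
E
```

```text
hous l [0.5116 0.1944 0.055 ] [-0.0393  0.076 ]
hous r [0.5913 0.2048 0.055 ] [0.0411 0.0759]
scr l [0.5189 0.2012 0.055 ] [-0.0311  0.0818]
scr r [0.5824 0.2096 0.055 ] [0.033  0.0817]
slot front [0.5507 0.2054 0.055 ] [0.0009 0.0818]
pl face [0.5298 0.1361 0.05  ] [-0.0289  0.0158]
pr face [0.5879 0.1437 0.05  ] [0.0298 0.0157]
ram rim [0.5646 0.099  0.064 ] [ 0.0007 -0.0255]
hl [ 0.5148 -0.0228  0.018 ] [-0.0646 -0.1397]
hr [ 0.6433 -0.006   0.018 ] [ 0.0649 -0.14  ]
Vl [0.5288 0.0729 0.044 ] [-0.0382 -0.0467]
Vr [0.6052 0.0829 0.044 ] [ 0.0388 -0.0469]
wheel [0.5483 0.223  0.064 ] [0.0009 0.0996]
slot world [0.54602213 0.23324307] start [0.54457434 0.24414738]
```

Emit:
send_rows([
  {"dx": 0.0,"dy": 0.001,"dz": -0.03,"rx": 0,"ry": 0,"rz": 0,"grip": 0},
  {"dx": 0.01,"dy": 0.001,"dz": -0.07,"rx": 0,"ry": 0,"rz": 0,"grip": 0},
  {"dx": 0.03,"dy": 0.001,"dz": -0.11,"rx": 0,"ry": 0,"rz": 0,"grip": 0},
  {"dx": 0.05,"dy": 0.001,"dz": -0.145,"rx": 0,"ry": 0,"rz": 0,"grip": 0},
  {"dx": 0.07,"dy": 0.001,"dz": -0.165,"rx": 0,"ry": 0,"rz": 0,"grip": 0},
  {"dx": 0.08,"dy": 0.001,"dz": -0.177,"rx": 0,"ry": 0,"rz": 0,"grip": 0},
  {"dx": 0.082,"dy": 0.001,"dz": -0.177,"rx": 0,"ry": 0,"rz": 0,"grip": 0},
  {"dx": 0.082,"dy": 0.001,"dz": -0.177,"rx": 0,"ry": 0,"rz": 0,"grip": 0},
])

```text
time: 8.25
position: [0.5438, 0.2451, 0.0789]
tool_rot: [[-0.003, 0.991, 0.132], [-0.001, 0.132, -0.991], [-1.0, -0.003, 0.001]]
ft_force: [-0.1, -0.2, -0.3]
gripper_width: -0.001
```

Emit:
send_rows([
  {"dx": 0.002,"dy": 0,"dz": 0,"rx": 0,"ry": 0,"rz": 0,"grip": 0},
  {"dx": 0.004,"dy": 0,"dz": 0,"rx": 0,"ry": 0,"rz": 0,"grip": 0},
  {"dx": 0.006,"dy": 0,"dz": 0,"rx": 0,"ry": 0,"rz": 0,"grip": 0},
  {"dx": 0.008,"dy": 0,"dz": 0,"rx": 0,"ry": 0,"rz": 0,"grip": 0},
  {"dx": 0.01,"dy": 0,"dz": 0,"rx": 0,"ry": 0,"rz": 0,"grip": 0},
  {"dx": 0.01,"dy": 0,"dz": 0,"rx": 0,"ry": 0,"rz": 0,"grip": 0},
  {"dx": 0.01,"dy": 0,"dz": 0,"rx": 0,"ry": 0,"rz": 0,"grip": 0},
  {"dx": 0.01,"dy": 0,"dz": 0,"rx": 0,"ry": 0,"rz": 0,"grip": 0},
])

```text
time: 8.92
position: [0.5452, 0.2452, 0.0705]
tool_rot: [[0.0, 0.991, 0.131], [0.0, 0.131, -0.991], [-1.0, 0.0, -0.0]]
ft_force: [-0.4, -0.4, -0.8]
gripper_width: 0.001
```

Emit:
send_rows([
  {"dx": 0.0005,"dy": 0,"dz": 0.001,"rx": 0,"ry": 0,"rz": 0,"grip": 0},
  {"dx": 0.001,"dy": 0,"dz": 0.001,"rx": 0,"ry": 0,"rz": 0,"grip": 0},
  {"dx": 0.0015,"dy": 0,"dz": 0.001,"rx": 0,"ry": 0,"rz": 0,"grip": 0},
  {"dx": 0.002,"dy": 0,"dz": 0.001,"rx": 0,"ry": 0,"rz": 0,"grip": 0},
  {"dx": 0.0025,"dy": 0,"dz": 0.001,"rx": 0,"ry": 0,"rz": 0,"grip": 0},
  {"dx": 0.003,"dy": 0,"dz": 0.001,"rx": 0,"ry": 0,"rz": 0,"grip": 0},
  {"dx": 0.003,"dy": 0,"dz": 0.001,"rx": 0,"ry": 0,"rz": 0,"grip": 0},
  {"dx": 0.003,"dy": 0,"dz": 0.001,"rx": 0,"ry": 0,"rz": 0,"grip": 0},
])

```text
time: 9.58
position: [0.5452, 0.2443, 0.0674]
tool_rot: [[-0.0, 0.991, 0.131], [0.0, 0.131, -0.991], [-1.0, -0.0, -0.0]]
ft_force: [0.5, 0.6, -0.5]
gripper_width: -0.0
```

Emit:
send_rows([
  {"dx": 0.0004,"dy": 0,"dz": 0,"rx": 0,"ry": 0,"rz": 0,"grip": 0},
  {"dx": 0.0008,"dy": 0,"dz": 0,"rx": 0,"ry": 0,"rz": 0,"grip": 0},
  {"dx": 0.0012,"dy": 0,"dz": 0,"rx": 0,"ry": 0,"rz": 0,"grip": 0},
  {"dx": 0.0016,"dy": 0,"dz": 0,"rx": 0,"ry": 0,"rz": 0,"grip": 0},
  {"dx": 0.0016,"dy": 0,"dz": 0,"rx": 0,"ry": 0,"rz": 0,"grip": 0},
  {"dx": 0.0016,"dy": 0,"dz": 0,"rx": 0,"ry": 0,"rz": 0,"grip": 0},
  {"dx": 0.0016,"dy": 0,"dz": 0,"rx": 0,"ry": 0,"rz": 0,"grip": 0},
  {"dx": 0.0016,"dy": 0,"dz": 0,"rx": 0,"ry": 0,"rz": 0,"grip": 0},
])

```text
time: 10.25
position: [0.5453, 0.2442, 0.0658]
tool_rot: [[0.0, 0.991, 0.131], [-0.0, 0.131, -0.991], [-1.0, 0.0, 0.0]]
ft_force: [0.3, -0.2, 0.2]
gripper_width: 0.002
```

Emit:
send_rows([
  {"dx": 0.0004,"dy": 0,"dz": 0,"rx": 0,"ry": 0,"rz": 0,"grip": 0},
  {"dx": 0.0008,"dy": 0,"dz": 0,"rx": 0,"ry": 0,"rz": 0,"grip": 0},
  {"dx": 0.0012,"dy": 0,"dz": 0,"rx": 0,"ry": 0,"rz": 0,"grip": 0},
  {"dx": 0.0016,"dy": 0,"dz": 0,"rx": 0,"ry": 0,"rz": 0,"grip": 0},
  {"dx": 0.0016,"dy": 0,"dz": 0,"rx": 0,"ry": 0,"rz": 0,"grip": 0},
  {"dx": 0.0016,"dy": 0,"dz": 0,"rx": 0,"ry": 0,"rz": 0,"grip": 0},
  {"dx": 0.0016,"dy": 0,"dz": 0,"rx": 0,"ry": 0,"rz": 0,"grip": 0},
  {"dx": 0.0016,"dy": 0,"dz": 0,"rx": 0,"ry": 0,"rz": 0,"grip": 0},
])

```text
time: 10.92
position: [0.5453, 0.2442, 0.0642]
tool_rot: [[0.0, 0.991, 0.131], [-0.0, 0.131, -0.991], [-1.0, 0.0, 0.0]]
ft_force: [0.0, -0.3, 0.0]
gripper_width: -0.001
```

Emit:
send_rows([
  {"dx": 0.0004,"dy": 0,"dz": 0,"rx": 0,"ry": 0,"rz": 0,"grip": 0},
  {"dx": 0.0008,"dy": 0,"dz": 0,"rx": 0,"ry": 0,"rz": 0,"grip": 0},
  {"dx": 0.0012,"dy": 0,"dz": 0,"rx": 0,"ry": 0,"rz": 0,"grip": 0},
  {"dx": 0.0016,"dy": 0,"dz": 0,"rx": 0,"ry": 0,"rz": 0,"grip": 0},
  {"dx": 0.0016,"dy": 0,"dz": 0,"rx": 0,"ry": 0,"rz": 0,"grip": 0},
  {"dx": 0.0016,"dy": 0,"dz": 0,"rx": 0,"ry": 0,"rz": 0,"grip": 0},
  {"dx": 0.0016,"dy": 0,"dz": 0,"rx": 0,"ry": 0,"rz": 0,"grip": 0},
  {"dx": 0.0016,"dy": 0,"dz": 0,"rx": 0,"ry": 0,"rz": 0,"grip": 0},
])

```text
time: 11.58
position: [0.5453, 0.2442, 0.0626]
tool_rot: [[0.0, 0.991, 0.131], [-0.0, 0.131, -0.991], [-1.0, 0.0, 0.0]]
ft_force: [-0.4, 0.7, -0.4]
gripper_width: 0.001
```

Emit:
send_rows([
  {"dx": 0.0004,"dy": 0,"dz": 0,"rx": 0,"ry": 0,"rz": 0,"grip": 0},
  {"dx": 0.0008,"dy": 0,"dz": 0,"rx": 0,"ry": 0,"rz": 0,"grip": 0},
  {"dx": 0.0012,"dy": 0,"dz": 0,"rx": 0,"ry": 0,"rz": 0,"grip": 0},
  {"dx": 0.0016,"dy": 0,"dz": 0,"rx": 0,"ry": 0,"rz": 0,"grip": 0},
  {"dx": 0.0016,"dy": 0,"dz": 0,"rx": 0,"ry": 0,"rz": 0,"grip": 0},
  {"dx": 0.0016,"dy": 0,"dz": 0,"rx": 0,"ry": 0,"rz": 0,"grip": 0},
  {"dx": 0.0016,"dy": 0,"dz": 0,"rx": 0,"ry": 0,"rz": 0,"grip": 0},
  {"dx": 0.0016,"dy": 0,"dz": 0,"rx": 0,"ry": 0,"rz": 0,"grip": 0},
])

```text
time: 12.25
position: [0.5453, 0.2442, 0.061]
tool_rot: [[0.0, 0.991, 0.131], [0.0, 0.131, -0.991], [-1.0, 0.0, -0.0]]
ft_force: [0.2, 0.3, -0.8]
gripper_width: 0.001
```

Emit:
send_rows([
  {"dx": 0.0004,"dy": 0,"dz": 0,"rx": 0,"ry": 0,"rz": 0,"grip": 0},
  {"dx": 0.0008,"dy": 0,"dz": 0,"rx": 0,"ry": 0,"rz": 0,"grip": 0},
  {"dx": 0.0012,"dy": 0,"dz": 0,"rx": 0,"ry": 0,"rz": 0,"grip": 0},
  {"dx": 0.0012,"dy": 0,"dz": 0,"rx": 0,"ry": 0,"rz": 0,"grip": 0},
  {"dx": 0.0012,"dy": 0,"dz": 0,"rx": 0,"ry": 0,"rz": 0,"grip": 0},
  {"dx": 0.0012,"dy": 0,"dz": 0,"rx": 0,"ry": 0,"rz": 0,"grip": 0},
  {"dx": 0.0012,"dy": 0,"dz": 0,"rx": 0,"ry": 0,"rz": 0,"grip": 0},
  {"dx": 0.0012,"dy": 0,"dz": 0,"rx": 0,"ry": 0,"rz": 0,"grip": 0},
])

```text
time: 12.92
position: [0.5453, 0.2443, 0.0599]
tool_rot: [[0.0, 0.991, 0.131], [0.0, 0.131, -0.991], [-1.0, 0.0, -0.0]]
ft_force: [-0.2, -0.3, 2.8]
gripper_width: -0.002
```

Emit:
send_rows([
  {"dx": 0.0005,"dy": 0,"dz": 0,"rx": 0,"ry": 0,"rz": 0,"grip": 0},
  {"dx": 0.001,"dy": 0,"dz": 0,"rx": 0,"ry": 0,"rz": 0,"grip": 0},
  {"dx": 0.001,"dy": 0,"dz": 0,"rx": 0,"ry": 0,"rz": 0,"grip": 0},
  {"dx": 0.001,"dy": 0,"dz": 0,"rx": 0,"ry": 0,"rz": 0,"grip": 0},
  {"dx": 0.001,"dy": 0,"dz": 0,"rx": 0,"ry": 0,"rz": 0,"grip": 0},
  {"dx": 0.001,"dy": 0,"dz": 0,"rx": 0,"ry": 0,"rz": 0,"grip": 0},
  {"dx": 0.001,"dy": 0,"dz": 0,"rx": 0,"ry": 0,"rz": 0,"grip": 0},
  {"dx": 0.001,"dy": 0,"dz": 0,"rx": 0,"ry": 0,"rz": 0,"grip": 0},
])

```text
time: 13.58
position: [0.5453, 0.2443, 0.0591]
tool_rot: [[0.0, 0.991, 0.131], [0.0, 0.131, -0.991], [-1.0, 0.0, -0.0]]
ft_force: [-1.3, 0.5, 4.2]
gripper_width: 0.004
```

Emit:
send_rows([
  {"dx": 0.0004,"dy": 0,"dz": 0,"rx": 0,"ry": 0,"rz": 0,"grip": 0},
  {"dx": 0.0008,"dy": 0,"dz": 0,"rx": 0,"ry": 0,"rz": 0,"grip": 0},
  {"dx": 0.0008,"dy": 0,"dz": 0,"rx": 0,"ry": 0,"rz": 0,"grip": 0},
  {"dx": 0.0008,"dy": 0,"dz": 0.0015,"rx": 0,"ry": 0,"rz": 0,"grip": 0},
  {"dx": 0.0008,"dy": 0,"dz": 0.003,"rx": 0,"ry": 0,"rz": 0,"grip": 0},
  {"dx": 0.0008,"dy": 0,"dz": 0.0045,"rx": 0,"ry": 0,"rz": 0,"grip": 0},
  {"dx": 0.0008,"dy": 0,"dz": 0.006,"rx": 0,"ry": 0,"rz": 0,"grip": 0},
  {"dx": 0.0008,"dy": 0,"dz": 0.006,"rx": 0,"ry": 0,"rz": 0,"grip": 0},
])

```text
time: 14.25
position: [0.5461, 0.2387, 0.0585]
tool_rot: [[0.0, 0.991, 0.131], [0.001, 0.131, -0.991], [-1.0, 0.0, -0.001]]
ft_force: [-1.8, 2.4, 7.4]
gripper_width: 0.001
```

Emit:
send_rows([
  {"dx": 0,"dy": 0,"dz": 0.002,"rx": 0,"ry": 0,"rz": 0,"grip": 0},
  {"dx": 0,"dy": 0,"dz": 0.004,"rx": 0,"ry": 0,"rz": 0,"grip": 0},
  {"dx": 0,"dy": 0,"dz": 0.006,"rx": 0,"ry": 0,"rz": 0,"grip": 0},
  {"dx": 0,"dy": 0,"dz": 0.008,"rx": 0,"ry": 0,"rz": 0,"grip": 0},
  {"dx": 0,"dy": 0,"dz": 0.01,"rx": 0,"ry": 0,"rz": 0,"grip": 0},
  {"dx": 0,"dy": 0,"dz": 0.012,"rx": 0,"ry": 0,"rz": 0,"grip": 0},
  {"dx": 0,"dy": 0,"dz": 0.014,"rx": 0,"ry": 0,"rz": 0,"grip": 0},
  {"dx": 0,"dy": 0,"dz": 0.014,"rx": 0,"ry": 0,"rz": 0,"grip": 0},
])

```text
time: 14.92
position: [0.5479, 0.2247, 0.0585]
tool_rot: [[0.0, 0.991, 0.131], [0.001, 0.131, -0.991], [-1.0, 0.0, -0.001]]
ft_force: [-2.8, 1.0, 7.8]
gripper_width: 0.0
```

```bash
cat > look.py <<'E'
from h import *
import sys,pickle
n=sys.argv[1];st();yaw=.131;c=np.array([.5612,.1252]);R=np.array([[np.cos(yaw),np.sin(yaw)],[-np.sin(yaw),np.cos(yaw)]])
m=env.camera_model("wrist");im=env.read_camera("wrist");cv2.imwrite(f"pics/{n}.png",im);pickle.dump(m,open(n+".pkl","wb"))
h=cv2.cvtColor(im,cv2.COLOR_BGR2HSV)
def car(px,z): return (R@(onz("wrist",px,z,m)[:2]-c)).round(4)
for y in(.16,0.015,-.026): print("proj",y,proj("wrist",[*(c+R.T@[0,y]),.05],m).round())
t=env.read_camera("top");cv2.imwrite(f"pics/{n}_top.png",t)
E
python3 look.py w4
```

```text
t 14.92 p [0.5479 0.2247 0.0585] F [-2.8  1.   7.8] w 0.0
proj 0.16 [324. 177.]
proj 0.015 [325. 439.]
proj -0.026 [325. 494.]
```

Emit:
send_rows([
  {"dx": -0.004,"dy": 0,"dz": 0,"rx": 0,"ry": 0,"rz": 0,"grip": 0},
  {"dx": -0.007,"dy": 0,"dz": 0,"rx": 0,"ry": 0,"rz": 0,"grip": 0},
  {"dx": -0.007,"dy": 0,"dz": -0.01,"rx": 0,"ry": 0,"rz": 0,"grip": 0},
  {"dx": -0.007,"dy": 0,"dz": -0.02,"rx": 0,"ry": 0,"rz": 0,"grip": 0},
  {"dx": -0.005,"dy": 0,"dz": -0.02,"rx": 0,"ry": 0,"rz": 0,"grip": 0},
  {"dx": -0.0035,"dy": 0,"dz": -0.02,"rx": 0,"ry": 0,"rz": 0,"grip": 0},
  {"dx": -0.0025,"dy": 0,"dz": -0.02,"rx": 0,"ry": 0,"rz": 0,"grip": 0},
  {"dx": -0.0018,"dy": 0,"dz": -0.02,"rx": 0,"ry": 0,"rz": 0,"grip": 0},
])

```text
time: 15.68
position: [0.545, 0.2443, 0.0595]
tool_rot: [[-0.001, 0.991, 0.131], [0.0, 0.131, -0.991], [-1.0, -0.001, -0.0]]
ft_force: [-2.4, 1.6, 4.6]
gripper_width: -0.002
```

Emit:
send_rows([
  {"dx": 0.0005,"dy": 0,"dz": 0,"rx": 0,"ry": 0,"rz": 0,"grip": 0},
  {"dx": 0.001,"dy": 0,"dz": 0,"rx": 0,"ry": 0,"rz": 0,"grip": 0},
  {"dx": 0.0014,"dy": 0,"dz": 0,"rx": 0,"ry": 0,"rz": 0,"grip": 0},
  {"dx": 0.0018,"dy": 0,"dz": 0,"rx": 0,"ry": 0,"rz": 0,"grip": 0},
  {"dx": 0.0018,"dy": 0,"dz": 0,"rx": 0,"ry": 0,"rz": 0,"grip": 0},
  {"dx": 0.0018,"dy": 0,"dz": 0.002,"rx": 0,"ry": 0,"rz": 0,"grip": 0},
  {"dx": 0.0018,"dy": 0,"dz": 0.004,"rx": 0,"ry": 0,"rz": 0,"grip": 0},
  {"dx": 0.0018,"dy": 0,"dz": 0.006,"rx": 0,"ry": 0,"rz": 0,"grip": 0},
])

```text
time: 16.35
position: [0.5458, 0.2386, 0.0585]
tool_rot: [[-0.0, 0.991, 0.131], [0.001, 0.131, -0.991], [-1.0, -0.0, -0.001]]
ft_force: [-4.4, 2.8, 8.4]
gripper_width: -0.0
```

Emit:
send_rows([
  {"dx": 0,"dy": 0,"dz": 0.002,"rx": 0,"ry": 0,"rz": 0,"grip": 0},
  {"dx": 0,"dy": 0,"dz": 0.004,"rx": 0,"ry": 0,"rz": 0,"grip": 0},
  {"dx": 0,"dy": 0,"dz": 0.006,"rx": 0,"ry": 0,"rz": 0,"grip": 0},
  {"dx": 0,"dy": 0,"dz": 0.008,"rx": 0,"ry": 0,"rz": 0,"grip": 0},
  {"dx": 0,"dy": 0,"dz": 0.01,"rx": 0,"ry": 0,"rz": 0,"grip": 0},
  {"dx": 0,"dy": 0,"dz": 0.012,"rx": 0,"ry": 0,"rz": 0,"grip": 0},
  {"dx": 0,"dy": 0,"dz": 0.014,"rx": 0,"ry": 0,"rz": 0,"grip": 0},
  {"dx": 0,"dy": 0,"dz": 0.014,"rx": 0,"ry": 0,"rz": 0,"grip": 0},
])

```text
time: 17.02
position: [0.5477, 0.2244, 0.0585]
tool_rot: [[-0.0, 0.991, 0.131], [0.001, 0.131, -0.991], [-1.0, -0.0, -0.001]]
ft_force: [-3.6, 2.0, 7.1]
gripper_width: 0.001
```

Emit:
send_rows([
  {"dx": -0.005,"dy": 0,"dz": 0,"rx": 0,"ry": 0,"rz": 0,"grip": 0},
  {"dx": -0.03,"dy": 0,"dz": 0.01,"rx": 0,"ry": 0,"rz": 0,"grip": 0},
  {"dx": -0.06,"dy": 0,"dz": 0.04,"rx": 0,"ry": 0,"rz": 0,"grip": 0},
  {"dx": -0.08,"dy": 0,"dz": 0.075,"rx": 0,"ry": 0,"rz": 0,"grip": 0},
  {"dx": -0.08,"dy": 0,"dz": 0.105,"rx": 0,"ry": 0,"rz": 0,"grip": 0},
  {"dx": -0.08,"dy": 0,"dz": 0.12,"rx": 0,"ry": 0,"rz": 0,"grip": 0},
  {"dx": -0.08,"dy": 0,"dz": 0.12,"rx": 0,"ry": 0,"rz": 0,"grip": 0},
  {"dx": -0.08,"dy": 0,"dz": 0.12,"rx": 0,"ry": 0,"rz": 0,"grip": 0},
])

```text
time: 17.68
position: [0.5637, 0.1046, 0.1381]
tool_rot: [[0.0, 0.992, 0.129], [-0.0, 0.129, -0.992], [-1.0, 0.0, 0.0]]
ft_force: [-0.4, 1.2, -1.0]
gripper_width: -0.003
```

```bash
python3 look.py w5
```

```text
t 17.68 p [0.5637 0.1046 0.1381] F [-0.4  1.2 -1. ] w -0.003
proj 0.16 [324. -56.]
proj 0.015 [325. 201.]
proj -0.026 [325. 258.]
```

View pics/w5.png

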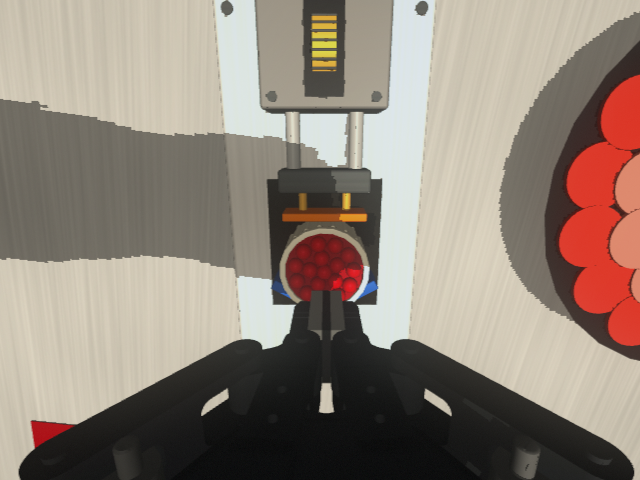

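The carriage has advanced: its front edge is at row 192, the plate at rows 213–221, and the ramekin rim is touching near (324,265). The wheel is at (324,43), centred under my stroke line.

```bash
cat > meas.py <<'E'
from h import *
import pickle,sys
yaw=.131;c=np.array([.5612,.1252]);R=np.array([[np.cos(yaw),np.sin(yaw)],[-np.sin(yaw),np.cos(yaw)]])
def go(n,pts):
    m=pickle.load(open(n+".pkl","rb"))
    for k,px,z in pts: print(n,k,(R@(onz("wrist",px,z,m)[:2]-c)).round(4))
E
python3 - <<'E'
from meas import *
im=cv2.imread("pics/w5.png");print([(y,im[y,290].tolist()) for y in range(164,226,3)])
im3=cv2.imread("pics/w3.png");print([(y,im3[y,292].tolist()) for y in range(90,152,3)])
go("w5",[("plate face",(325,221),.05),("plate back",(325,213),.05),("carr top front?",(325,191),.05),("wheel",(324,43),.06),("ram l",(281,268),.064),("ram r",(367,268),.064),("ram back",(324,233),.064)])
go("w3",[("plate face",(325,147),.05),("plate back",(325,140),.05),("carr",(325,116),.05),("ram front",(326,165),.064)])
E
```

```text
[(164, [98, 106, 109]), (167, [98, 107, 110]), (170, [52, 56, 56]), (173, [60, 64, 64]), (176, [59, 64, 64]), (179, [57, 62, 62]), (182, [57, 62, 62]), (185, [56, 62, 62]), (188, [56, 60, 61]), (191, [51, 56, 57]), (194, [37, 41, 44]), (197, [36, 41, 43]), (200, [34, 38, 41]), (203, [33, 39, 40]), (206, [34, 39, 43]), (209, [26, 46, 83]), (212, [27, 47, 85]), (215, [26, 80, 158]), (218, [22, 76, 155]), (221, [26, 52, 95]), (224, [31, 35, 40])]
[(90, [162, 178, 184]), (93, [87, 94, 93]), (96, [96, 104, 103]), (99, [96, 105, 104]), (102, [95, 103, 103]), (105, [99, 108, 106]), (108, [97, 105, 105]), (111, [95, 103, 102]), (114, [80, 86, 86]), (117, [85, 89, 84]), (120, [223, 226, 218]), (123, [223, 227, 218]), (126, [224, 227, 219]), (129, [224, 227, 218]), (132, [55, 61, 62]), (135, [55, 62, 63]), (138, [52, 59, 64]), (141, [46, 148, 220]), (144, [41, 84, 158]), (147, [40, 67, 121]), (150, [44, 48, 51])]
w5 plate face [-0.      0.0012]
w5 plate back [0.     0.0068]
w5 carr top front? [0.    0.022]
w5 wheel [-0.0003  0.1083]
w5 ram l [-0.03   -0.0284]
w5 ram r [ 0.0286 -0.0285]
w5 ram back [-0.0006 -0.0038]
w3 plate face [-0.0007  0.0149]
w3 plate back [-0.0007  0.0197]
w3 carr [-0.0007  0.0359]
w3 ram front [-0.     0.003]
```

Emit:
send_rows([
  {"dx": 0.0,"dy": 0,"dz": -0.03,"rx": 0,"ry": 0,"rz": 0,"grip": 0},
  {"dx": 0.01,"dy": 0,"dz": -0.07,"rx": 0,"ry": 0,"rz": 0,"grip": 0},
  {"dx": 0.03,"dy": 0,"dz": -0.11,"rx": 0,"ry": 0,"rz": 0,"grip": 0},
  {"dx": 0.05,"dy": 0,"dz": -0.135,"rx": 0,"ry": 0,"rz": 0,"grip": 0},
  {"dx": 0.065,"dy": 0,"dz": -0.14,"rx": 0,"ry": 0,"rz": 0,"grip": 0},
  {"dx": 0.072,"dy": 0,"dz": -0.14,"rx": 0,"ry": 0,"rz": 0,"grip": 0},
  {"dx": 0.075,"dy": 0,"dz": -0.14,"rx": 0,"ry": 0,"rz": 0,"grip": 0},
  {"dx": 0.0765,"dy": 0,"dz": -0.14,"rx": 0,"ry": 0,"rz": 0,"grip": 0},
])

```text
time: 18.45
position: [0.5451, 0.2441, 0.0613]
tool_rot: [[-0.001, 0.991, 0.131], [-0.0, 0.131, -0.991], [-1.0, -0.001, 0.0]]
ft_force: [-0.2, -0.9, 0.4]
gripper_width: 0.002
```

Emit:
send_rows([
  {"dx": 0.001,"dy": 0,"dz": 0,"rx": 0,"ry": 0,"rz": 0,"grip": 0},
  {"dx": 0.0018,"dy": 0,"dz": 0,"rx": 0,"ry": 0,"rz": 0,"grip": 0},
  {"dx": 0.0025,"dy": 0,"dz": 0,"rx": 0,"ry": 0,"rz": 0,"grip": 0},
  {"dx": 0.003,"dy": 0,"dz": 0,"rx": 0,"ry": 0,"rz": 0,"grip": 0},
  {"dx": 0.0034,"dy": 0,"dz": 0,"rx": 0,"ry": 0,"rz": 0,"grip": 0},
  {"dx": 0.0037,"dy": 0,"dz": 0,"rx": 0,"ry": 0,"rz": 0,"grip": 0},
  {"dx": 0.0037,"dy": 0,"dz": 0,"rx": 0,"ry": 0,"rz": 0,"grip": 0},
  {"dx": 0.0037,"dy": 0,"dz": 0,"rx": 0,"ry": 0,"rz": 0,"grip": 0},
])

```text
time: 19.12
position: [0.5461, 0.2442, 0.0588]
tool_rot: [[0.002, 0.991, 0.13], [0.0, 0.13, -0.991], [-1.0, 0.002, -0.0]]
ft_force: [-0.9, 0.1, 7.5]
gripper_width: 0.007
```

Emit:
send_rows([
  {"dx": 0.0002,"dy": 0,"dz": 0.0025,"rx": 0,"ry": 0,"rz": 0,"grip": 0},
  {"dx": 0.0002,"dy": 0,"dz": 0.005,"rx": 0,"ry": 0,"rz": 0,"grip": 0},
  {"dx": 0.0002,"dy": 0,"dz": 0.0075,"rx": 0,"ry": 0,"rz": 0,"grip": 0},
  {"dx": 0.0002,"dy": 0,"dz": 0.01,"rx": 0,"ry": 0,"rz": 0,"grip": 0},
  {"dx": 0.0002,"dy": 0,"dz": 0.0125,"rx": 0,"ry": 0,"rz": 0,"grip": 0},
  {"dx": 0.0002,"dy": 0,"dz": 0.015,"rx": 0,"ry": 0,"rz": 0,"grip": 0},
  {"dx": 0.0002,"dy": 0,"dz": 0.0175,"rx": 0,"ry": 0,"rz": 0,"grip": 0},
  {"dx": 0.0002,"dy": 0,"dz": 0.0195,"rx": 0,"ry": 0,"rz": 0,"grip": 0},
])

```text
time: 19.78
position: [0.5485, 0.2258, 0.0587]
tool_rot: [[0.002, 0.991, 0.131], [0.002, 0.131, -0.991], [-1.0, 0.002, -0.002]]
ft_force: [-0.6, 3.0, 6.9]
gripper_width: 0.001
```

Emit:
send_rows([
  {"dx": -0.005,"dy": 0,"dz": 0,"rx": 0,"ry": 0,"rz": 0,"grip": 0},
  {"dx": -0.03,"dy": 0,"dz": 0.01,"rx": 0,"ry": 0,"rz": 0,"grip": 0},
  {"dx": -0.06,"dy": 0,"dz": 0.04,"rx": 0,"ry": 0,"rz": 0,"grip": 0},
  {"dx": -0.09,"dy": 0,"dz": 0.08,"rx": 0,"ry": 0,"rz": 0,"grip": 0},
  {"dx": -0.1,"dy": 0,"dz": 0.12,"rx": 0,"ry": 0,"rz": 0,"grip": 0},
  {"dx": -0.1,"dy": 0,"dz": 0.15,"rx": 0,"ry": 0,"rz": 0,"grip": 0},
  {"dx": -0.1,"dy": 0,"dz": 0.16,"rx": 0,"ry": 0,"rz": 0,"grip": 0},
  {"dx": -0.1,"dy": 0,"dz": 0.16,"rx": 0,"ry": 0,"rz": 0,"grip": 0},
])

```text
time: 20.45
position: [0.5692, 0.0634, 0.1581]
tool_rot: [[0.001, 0.992, 0.127], [-0.001, 0.127, -0.992], [-1.0, 0.001, 0.001]]
ft_force: [-0.5, 0.0, 0.5]
gripper_width: -0.002
```

```bash
python3 look.py w6
```

```text
t 20.45 p [0.5692 0.0634 0.1581] F [-0.5  0.   0.5] w -0.002
proj 0.16 [ 323. -123.]
proj 0.015 [325. 138.]
proj -0.026 [325. 196.]
```

View pics/w6.png

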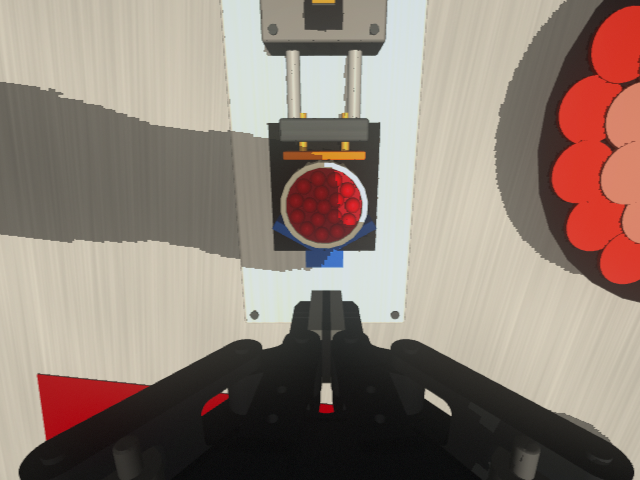

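The ramekin, with its rim centre near (324,205), is close to the V. The plate is at rows 152–159 and the carriage's top front edge is near row 140.

```bash
python3 - <<'E'
from meas import *
def rows(n,xs,r):
    g=cv2.imread(f"pics/{n}.png").astype(int);h=cv2.cvtColor(cv2.imread(f"pics/{n}.png"),cv2.COLOR_BGR2HSV)
    for x in xs: print(n,x,[(y,int(g[y,x].sum()//3),int(h[y,x,1])) for y in r])
rows("w6",(292,325),range(134,164,2)); rows("w3",(325,),range(106,152,2)); rows("w5",(325,),range(184,228,2))
for n,bx in(("w3",(278,376,160,252)),("w6",(276,374,158,252))):
    im=cv2.imread(f"pics/{n}.png");h=cv2.cvtColor(im,cv2.COLOR_BGR2HSV);x0,x1,y0,y1=bx
    b=((h[...,1]>150)&((h[...,0]<8)|(h[...,0]>172))).astype(np.uint8);k=np.zeros_like(b);k[y0:y1,x0:x1]=1;b*=k
    c_=max(cv2.findContours(cv2.morphologyEx(b,cv2.MORPH_CLOSE,np.ones((7,7))),0,2)[0],key=cv2.contourArea)
    e=cv2.fitEllipse(cv2.convexHull(c_));print(n,e);go(n,[("berries",e[0],.064)])
go("w6",[("plate face",(325,159.5),.05),("plate back",(325,152),.05),("carr",(325,139.5),.05)])
E
```

```text
w6 292 [(134, 100, 20), (136, 97, 20), (138, 94, 18), (140, 79, 25), (142, 48, 30), (144, 47, 40), (146, 47, 31), (148, 44, 33), (150, 48, 84), (152, 85, 193), (154, 92, 195), (156, 90, 197), (158, 88, 200), (160, 42, 39), (162, 42, 44)]
w6 325 [(134, 101, 24), (136, 97, 20), (138, 96, 23), (140, 80, 22), (142, 55, 39), (144, 55, 39), (146, 55, 43), (148, 53, 44), (150, 50, 93), (152, 129, 212), (154, 134, 208), (156, 134, 211), (158, 133, 212), (160, 61, 53), (162, 138, 14)]
w3 325 [(106, 104, 21), (108, 102, 19), (110, 100, 22), (112, 99, 18), (114, 84, 18), (116, 54, 18), (118, 182, 14), (120, 223, 11), (122, 224, 10), (124, 224, 10), (126, 223, 10), (128, 224, 10), (130, 219, 13), (132, 58, 37), (134, 58, 37), (136, 59, 33), (138, 55, 54), (140, 134, 205), (142, 137, 204), (144, 137, 204), (146, 136, 206), (148, 55, 43), (150, 55, 47)]
w5 325 [(184, 64, 19), (186, 62, 20), (188, 59, 25), (190, 60, 21), (192, 53, 27), (194, 43, 28), (196, 43, 39), (198, 41, 35), (200, 41, 45), (202, 41, 45), (204, 40, 46), (206, 39, 52), (208, 53, 170), (210, 54, 171), (212, 54, 169), (214, 81, 208), (216, 87, 211), (218, 85, 214), (220, 84, 213), (222, 81, 57), (224, 81, 57), (226, 79, 60)]
w3 ((325.3448486328125, 206.6387939453125), (70.4012451171875, 72.86894989013672), 70.5668716430664)
w3 berries [-0.0005 -0.0262]
w6 ((323.63751220703125, 204.4685516357422), (72.96870422363281, 74.6227035522461), 81.38565063476562)
w6 berries [-0.0008 -0.0298]
w6 plate face [0.0003 0.0002]
w6 plate back [0.0003 0.0054]
w6 carr [0.0003 0.0139]
```

```bash
python3 - <<'E'
import cv2,numpy as np
a=cv2.imread("pics/w2.png")[150:230,270:410];b=cv2.imread("pics/w6.png")[110:270,255:395]
f=lambda i,s:cv2.resize(i,None,fx=s,fy=s,interpolation=cv2.INTER_NEAREST)
A=f(a,2.8);B=f(b,2.8);A=cv2.copyMakeBorder(A,0,B.shape[0]-A.shape[0],0,0,cv2.BORDER_CONSTANT)
o=np.hstack([A,B]);o=cv2.convertScaleAbs(o,alpha=1.6,beta=15);print(o.shape);cv2.imwrite("pics/c1.png",o)
E
```

```text
(448, 784, 3)
```

View pics/c1.png

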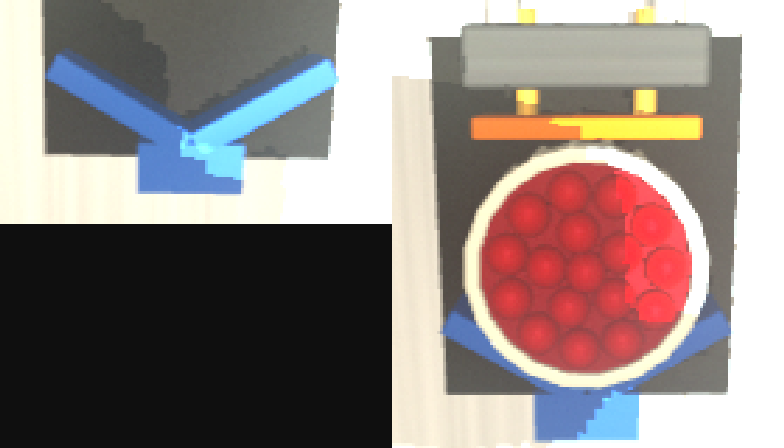

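The crop shows the rim centred between the V tips (mid-rim 587, mid-tips 586). The plate-to-carriage gap is about 7–8 mm of 16, so the plate is pressed back by half. I'll retreat, take one last look, and hand in.

Emit:
send_rows([
  {"dx": -0.02,"dy": 0,"dz": 0.01,"rx": 0,"ry": 0,"rz": 0,"grip": 0},
  {"dx": -0.05,"dy": 0,"dz": 0.03,"rx": 0,"ry": 0,"rz": 0,"grip": 0},
  {"dx": -0.08,"dy": 0,"dz": 0.05,"rx": 0,"ry": 0,"rz": 0,"grip": 0},
  {"dx": -0.1,"dy": 0,"dz": 0.06,"rx": 0,"ry": 0,"rz": 0,"grip": 0},
  {"dx": -0.1,"dy": 0,"dz": 0.06,"rx": 0,"ry": 0,"rz": 0,"grip": 0},
  {"dx": -0.1,"dy": 0,"dz": 0.06,"rx": 0,"ry": 0,"rz": 0,"grip": 0},
  {"dx": -0.1,"dy": 0,"dz": 0.06,"rx": 0,"ry": 0,"rz": 0,"grip": 0},
  {"dx": -0.1,"dy": 0,"dz": 0.06,"rx": 0,"ry": 0,"rz": 0,"grip": 0},
])

```text
time: 21.22
position: [0.5757, 0.0081, 0.2562]
tool_rot: [[-0.002, 0.991, 0.132], [0.0, 0.132, -0.991], [-1.0, -0.002, -0.001]]
ft_force: [-0.4, -0.0, 0.2]
gripper_width: -0.002
```

```bash
python3 look.py w7; python3 - <<'E'
from h import *
s=env.read_camera("side");cv2.imwrite("pics/s7.png",s)
w=cv2.imread("pics/w7.png")[60:200,250:400];s=s[100:240,230:390]
f=lambda i:cv2.convertScaleAbs(cv2.resize(i,None,fx=2.5,fy=2.5,interpolation=cv2.INTER_CUBIC),alpha=1.3,beta=10)
cv2.imwrite("pics/c2.png",np.hstack([f(w),f(s)]))
E
```

```text
t 21.22 p [0.5757 0.0081 0.2562] F [-0.4 -0.   0.2] w -0.002
proj 0.16 [ 327. -119.]
proj 0.015 [327.  77.]
proj -0.026 [327. 124.]
```

View pics/c2.png

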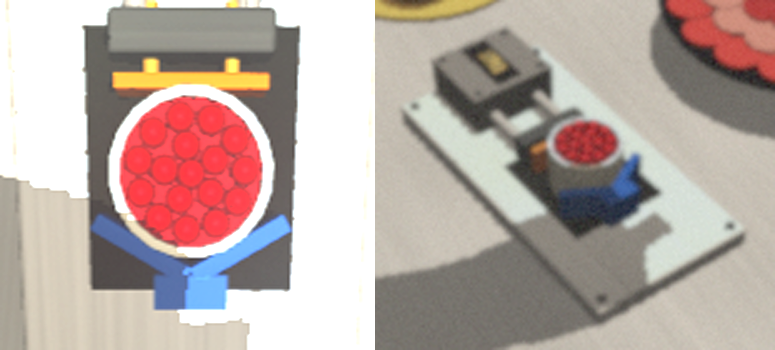

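The wrist crop shows the ramekin upright, touching both arms and centred (rim x 191, apex x 190), with the plate-to-carriage gap at about half. The side view agrees. Handing in.

```bash
python3 -c "
from h import *
st();print(env.finish_job())"
```

```text
t 21.37 p [0.576  0.0076 0.2567] F [ 0.1 -0.5  0.6] w -0.001
the job is handed in; nothing more can be done
None
```

The berry ramekin stands upright and centred in the blue V, with the orange plate pressed back about half its travel. I handed the job in at about 21 s with the hand well clear. I touched neither of the other two ramekins, and never pushed the plate or its carriage directly.

I placed the ramekin about 5 mm short of its final position. Then I felt for the wheel top, which was about 60 mm above the counter, and rolled it with three strokes at about 7–8 N.

**Last checks**
- **Centring:** in the wrist view the rim centre and the V's apex line up within 1 mm, and the rim appears to touch both arms.
- **Plate:** the gap to the carriage measures about 7–8 mm of the original 16, so it is pressed back about 8–9 mm.
- **Hand clear:** the wrist force was below 1 N in the last reading, so the robot is touching nothing.

**Disagreements**
- **Ramekin position:** by absolute measurement it sits 1–2 mm short of the seat I estimated from the V's shape. That is within camera error. The plate now pushes with about 3 N, more than the 2.5 N needed to slide the ramekin, so I took it as seated.
- **Sideways force:** the wrist read up to about 4 N sideways during the second stroke; it was gone by the third.

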